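Pull-test a resoldered strap ring with the spring scale

ROBOT

A 6-joint arm with a two-finger parallel gripper is mounted at the origin on the work surface. World frame = base frame: x ahead of the robot, y to its left, z up, the work surface at z = 0. Lengths are in mm, angles in rad, forces in N, time in s.
With the tool pointing down it reaches from about 350 to 875 mm from the base axis. Payload 15.5 kg.
Tool frame: the origin (TCP) lies on the centre line of the jaws, within the pads' length; the fingertips stand nose_length ahead of it and the grasp point (between the pads) lies 2 mm behind it (nose_length is the distance from the TCP to the fingertips, in mm); z points along the fingers, y is the line along which they close (so a half turn about z gives the same grasp; the last joint's range is limited). The gripper opens to 85 mm and grips with 20 to 120 N. Pads are 22 mm wide; open, the fingers measure 114 mm over their backs; the gripper's body (76 mm by 85 mm) begins 54 mm behind the grasp point. The pads swing forward as they close: fully open they stand 13 mm farther back than shut.
Start: joints at [1.028, 0.494, 1.345, -0, 1.302, -0.096], TCP at [270.047, 563.65, 248.277] pointing down, gripper open.
Joint ranges: [-2.91, 2.91], [-0.82, 2.16], [0.22, 2.67], [-1.22, 4.37], [0.12, 2.79], [-3.08, 3.08]. Speed limits (rad/s): [1.89, 1.89, 2.57, 3.01, 3.01, 3.01].

INTERFACE

Orientations are given as a 3x3 rotation matrix whose columns are the frame's x, y, z axes.
In Python, from plant import read_state, grab_frame, camera_info, sign_off, nose_length gives the robot as it stands. The module is installed in compiled form; this text tells all that it offers.
- The arm moves only by the tool step_arm, never from a script. Its argument "plan" is a list of rows, each a list of 7 numbers: the turn, a rotation vector about the tool's x, y, z in degrees, then the shift along the tool's x, y, z in cm, then the opening, from 0 (shut) to 1 (fully open). A call has 1 to 12 rows; each row is the pose to reach, as a shift and turn from the pose commanded when the call began, along the tool's axes at that moment; what a row does not reach only later rows make up. A row lasts 1/10 s, in which the tool goes at most 50 mm and 8.59 degrees, less where a joint would pass 70% of its speed; a pose out of reach is approached as far as the arm can. A call with a gripper value outside its range is refused whole. The fingers move at their own pace and stop on an object; "grip_force" is the grip in N (left out, the last holds). Time passes only in rows, so rows that repeat a pose let the fingers close. It gives the time, the measured TCP pose, the force, the opening and the grip force at its end, in the units of the state.
- read_state(): the state, without advancing time (a new reading comes with each control period).
- grab_frame(name): name is "side" or "top"; returns the picture (480x640x3 uint8, red, green, blue); there is no depth.
- camera_info(name): a dict with "K" (3x3 intrinsics, pixels), "R" (3x3) and "t" (3): a world point X has camera coordinates R X + t. Camera axes: x right, y down, z forward; pixel columns grow to the right and rows downward; lengths in mm; the calibration is good to about 2 mm. A picture is of the moment at which its call begins. camera_info takes no time and is no camera call.
- sign_off(): hands the job in; it is judged then, once.
The state is a dict: "time": time; "joints": joint angles; "joint_vel": joint speeds; "tau": joint torques, N m; "ee_pos": TCP position; "ee_rot": TCP orientation; "wrist_force": force on the tool from outside, world axes, zero at the start; "moment": the same for the moment, N m; "opening": finger opening in mm; "grip_force": force on a finger pad.
Only numpy, scipy, OpenCV 4.12 (cv2) and the standard library are available. Lean on these libraries where they do the work, as an engineer would, in place of code of your own. Each camera call takes 0.05 s, during which the arm holds its last target. There are 200 camera calls.

TASK

The strap ring on the clamped saxophone tube has just been resoldered: pull-test it. Take the flat handle of the leaning spring scale and draw it out along its own slope until its index is level with the set pointer, hold it there for two seconds without overshooting the pointer, then ease the scale back fully home, without letting it fly back, and let go. Do not shift the set pointer, and leave the flute, the burner and the jar beside it as they are.

Things in the scene. Friction and masses are not known exactly. Their poses are not given: they have to be found in the camera images.
- stand: Pull-test stand bolted to the bench. Dark steel base plate 12 mm thick, 250 mm along its y, from 130 mm in front (-x, roughly towards the robot) to 70 mm behind the origin. Origin: on the bench under the axis of the clamped brass saxophone tube (57 mm thick, 290 mm long along y, axis 70 mm up; clamp nuts 123 mm high). The scale rises from the tube leaning to the stand's -x.
- scale_handle (a point): Centre of the black flat-sided handle at the scale's upper end, 60 mm wide along its y, 40 mm long along its z, 18 mm thick along its x. Own z: the pull direction, up the slope, 0.50 rad (29 degrees) from vertical, leaning to the stand's -x; own y: the stand's y, level; own x: square to the flats. At home 237 mm from the tube axis and 278 mm above the bench. Moves with the scale.
- guide_bush (a point): Top of the brass guide bush (48 mm across) in which the 32 mm barrel slides, on the scale's axis, 52 mm below the handle centre at home. A 50 mm wide steel column carries it along the scale's underside and ends level with it; above are only the barrel's end, a 14 mm neck 18 mm long and the handle. Does not move.
- light_post (a point): Foot of the 14 mm post, on the base plate's rear (+x), -y corner, that carries an LED light bar over the scale. The bar is aluminium, level, 34 mm wide (stand's x), 190 mm long (y), its middle at stand x -102, y -40 mm, its underside 550 mm above the bench, so 272 mm straight above the handle at home: a tool held upright over the handle runs into it.
- scale (a joint): How far the scale is drawn out (m): 0 home on its stop, at most 0.075, growing up the slope. Spring 200 N/m with about 1 N preload; barrel and handle together weigh 0.16 kg; it flies home by itself when let go.
- scale_index (a point): Free tip of the scale's index, a thin dark finger on the barrel's lower rim pointing to the stand's +y, 33 mm beside the scale's axis, 160 mm below the handle centre along the scale. Axes as the handle's. Moves with the scale over a graduated aluminium plate beside the barrel: one line per 5 mm = 1 N, a longer line each 5 N.
- set_tip (a point): Tip of the set pointer: a dark steel rider, 12 x 12 x 10 mm with a brass thumbscrew, clamped on the outer (+y) edge of the graduated plate, its 4 mm tall tip pointing at the barrel. Axes as the handle's. Index and pointer are level when their tips meet side by side, at equal places along the slope.
- set_pointer (a joint): Where the set pointer is clamped, measured as joint scale is (m): the index is level with it when joint scale has the same value. 0.025 to 0.060, which is 5 to 12 N above preload. Stiff; not to be moved.
- flute: Silver flute body joint lying on the bench, 370 mm long along its x, about 25 mm high; origin under its middle. Leave alone.
- burner: Brass spirit burner, 84 mm across, 90 mm high, on the bench near the stand's +y end; origin under its centre. Leave alone.
- jar: Small open white ceramic jar, 68 mm across, 48 mm high, on the bench near the stand's -y end; origin under its centre. Leave alone.

How it is judged (in metres and radians):
On the way, in this order (a step that is already met when the one before it is completed fails the run):
1. the scale is drawn out until its index is level with the set pointer (within 4 mm along the slope) and held there for 1.5 s (z of scale_index in the frame of set_tip between -0.004 and 0.004 m), for 1.5 s.
2. the scale is eased back home (value of joint scale below 0.003 m), for 0.2 s.
At the end, for the whole second after the job is handed in: The scale has been held level with the set pointer (within 4 mm) for 1.5 s, is back home (within 3 mm of its stop) and at rest; the set pointer is where it was (within 4 mm); flute, burner and jar are where they were (within 30 mm) and upright (value of joint scale below 0.003 m and velocity of joint scale between -0.02 and 0.02 m/s and distance of set_tip from where it was at the start of the episode below 0.004 m and distance of each of flute, burner, jar from where it was at the start of the episode below 0.03 m and angle between each of burner, jar's own z axis and vertical below 0.2 rad); the robot touches nothing.
It fails at once if the index is pulled more than 7 mm past the set pointer (the joint is overloaded) (z of scale_index in the frame of set_tip above 0.007 m).
It fails at once if the scale is let fly back (faster than 0.45 m/s) (velocity of joint scale below -0.45 m/s).
It fails at once if the set pointer is shifted by more than 4 mm (distance of set_tip from where it was at the start of the episode above 0.004 m).
It fails at once if the flute, the burner or the jar is disturbed (moved more than 30 mm, or burner or jar tipped more than 0.2 rad) (distance of any of flute, burner, jar from where it was at the start of the episode above 0.03 m or angle between any of burner, jar's own z axis and vertical above 0.2 rad).
It also fails if it takes over 48 s, if anything falls off the work surface, if the arm or the gripper's body presses on something with over 40 N, if the wrist force passes 120 N, or if a joint passes its speed limit or range.

## Working session

There is one attempt and no reset: what is moved stays moved. The work goes in short steps, Python scripts to look and compute and a tool call to move; the robot and the scene stay as the last step left them, time stands still between calls to the robot, and variables do not carry over. Pictures are saved under pics/ and viewed, at most 10 in all, crops included, and the job is handed in when it is done.

Besides the shell and the picture viewer there is one more tool, called after ">>>" as name(argument=value, ...) on one line, values as JSON. step_arm: Moves the arm, as the interface text tells. Its arguments: {"type":"object","properties":{"plan":{"type":"array"},"grip_force":{"type":"number"}},"required":["plan"]}

```bash
mkdir -p pics; python3 - <<'E'
from plant import *
import cv2
s=read_state();print(s);print(nose_length() if callable(nose_length) else nose_length)
for n in("side","top"):
    f=grab_frame(n);cv2.imwrite(f"pics/{n}0.png",f[:,:,::-1]);c=camera_info(n);print(n,c, -c["R"].T@c["t"])
E
```

```text
{'time': 0.0, 'joints': array([ 1.02850041e+00,  4.94205077e-01,  1.34615360e+00,  1.05738317e-05,
        1.30249488e+00, -9.55095875e-02]), 'joint_vel': array([-5.85490066e-04,  8.10642915e-04,  1.42911146e-03, -5.37523470e-04,
       -9.12763078e-05, -8.23737096e-04]), 'tau': array([-1.74135021e-03, -8.82176471e+01, -3.83854973e+01, -4.23973170e-04,
        1.04894140e-02, -4.19597473e-05]), 'ee_pos': array([269.86188846, 563.34972387, 247.67901513]), 'ee_rot': array([[-9.01839027e-01,  4.32071677e-01, -6.59491599e-04],
       [ 4.32072160e-01,  9.01838396e-01, -1.07473750e-03],
       [ 1.30391213e-04, -1.25418818e-03, -9.99999205e-01]]), 'wrist_force': array([-0.53016362, -0.41901202, -0.80275663]), 'moment': array([ 0.03850212, -0.05918869, -0.01859265]), 'grip_force': 0.0, 'opening': 85.46233213062214}
17.0
side {'K': array([[456.94063857,   0.        , 316.70635051],
       [  0.        , 456.94063857, 238.95390409],
       [  0.        ,   0.        ,   1.        ]]), 'R': array([[ 0.82507806, -0.56501411, -0.00229297],
       [-0.33383451, -0.48420927, -0.80876196],
       [ 0.45585164,  0.66805722, -0.58813165]]), 't': array([-394.53939542,  397.64825046,  830.3316713 ])} [  79.76645879 -585.0844197   809.04244875]
top {'K': array([[511.25387342,   0.        , 320.27335827],
       [  0.        , 511.25387342, 236.47736148],
       [  0.        ,   0.        ,   1.        ]]), 'R': array([[ 0.00268476, -0.99999316,  0.00254365],
       [-0.98441758, -0.00309017, -0.17581947],
       [ 0.17582612, -0.00203198, -0.98441914]]), 't': array([  91.58175301,  592.80288646, 1208.71639026])} [ 370.79578738   95.86906957 1293.87688647]
```

View pics/side0.png

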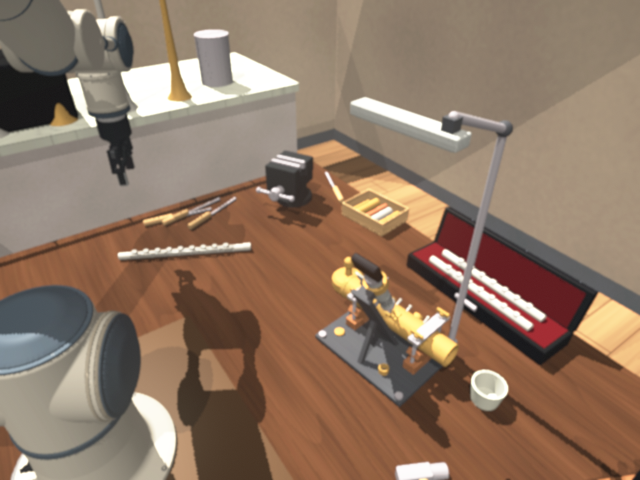

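View pics/top0.png

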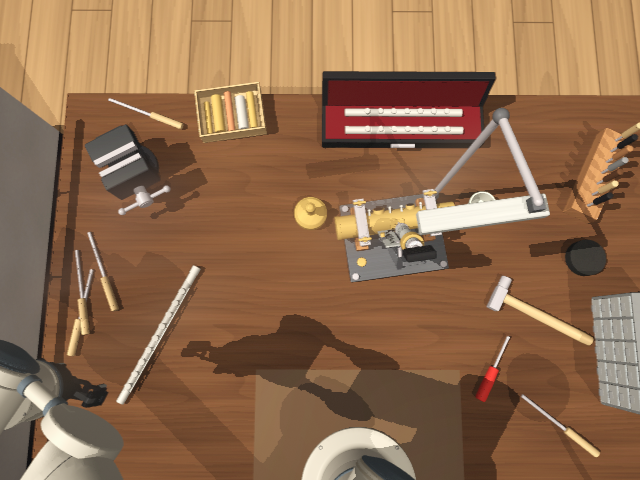

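The side view shows the black handle at about (368,268), the bush and column under it, and the light bar at (410,122). In the top view the handle is at about (420,253), the base plate spans (348-445, 200-280), the burner is at (311,212), the jar at (482,200) and the flute at (160,335). Next I'll enlarge both.

```bash
python3 - <<'E'
import cv2,numpy as np
a=cv2.imread("pics/side0.png")[240:410,310:470];b=cv2.imread("pics/top0.png")[185:290,325:465]
cv2.imwrite("pics/c1.png",cv2.resize(a[:120,:160],None,fx=5,fy=5,interpolation=cv2.INTER_CUBIC))
cv2.imwrite("pics/c2.png",cv2.resize(b,None,fx=5.5,fy=5.5,interpolation=cv2.INTER_CUBIC))
E
```

```text
(no output)
```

View pics/c1.png

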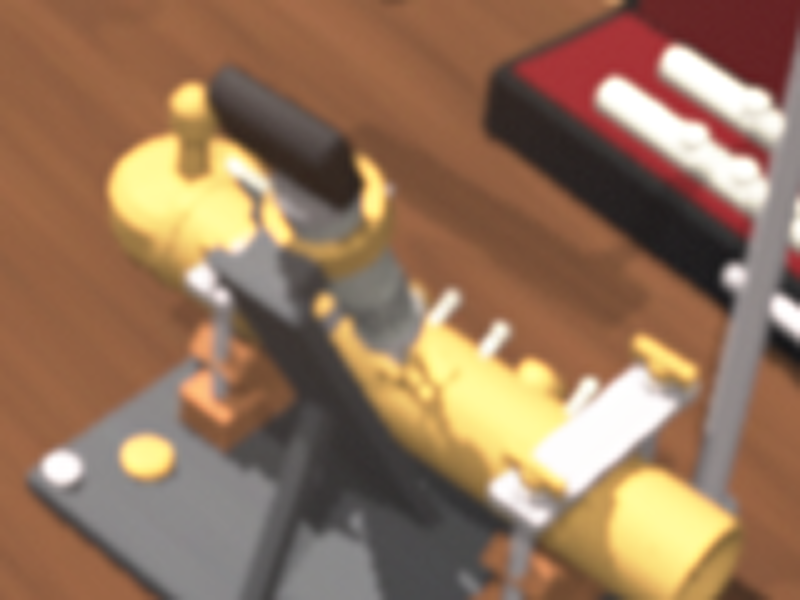

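View pics/c2.png

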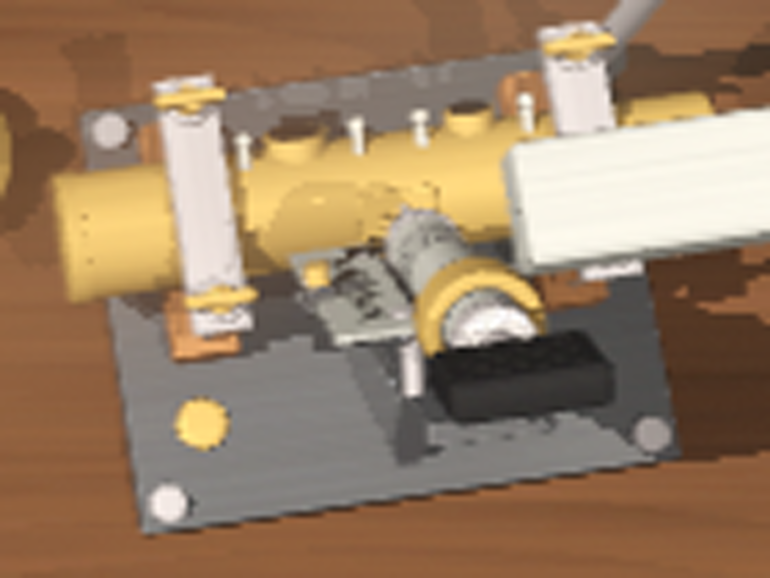

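The handle is clear in both views. The graduated plate and its brass thumbscrew show in the top crop at about (317,275), which is full-image px (382.6,235). Next I'll fit the stand frame and triangulate the handle.

```bash
cat > h.py <<'E'
import numpy as np,cv2
from plant import camera_info
C={n:camera_info(n) for n in("side","top")}
def ray(n,p):
    c=C[n];d=c["R"].T@np.linalg.inv(c["K"])@np.array([p[0],p[1],1.]);return -c["R"].T@c["t"],d/np.linalg.norm(d)
def plane(n,p,q,m):
    o,d=ray(n,p);return o+d*((q-o)@m)/(d@m)
def tri(ps,pt):
    (a,u),(b,v)=ray("side",ps),ray("top",pt);k=np.linalg.lstsq(np.c_[u,-v],b-a,rcond=None)[0]
    P,Q=a+k[0]*u,b+k[1]*v;return (P+Q)/2,np.linalg.norm(P-Q)
def proj(n,X):
    c=C[n];q=c["K"]@(c["R"]@X+c["t"]);return q[:2]/q[2]
E
python3 - <<'E'
from h import *
def blob(n,x0,y0,x1,y1,thr):
    im=cv2.imread(f"pics/{n}0.png");m=np.zeros(im.shape[:2],np.uint8);m[y0:y1,x0:x1]=(im.max(2)[y0:y1,x0:x1]<thr)*255
    k,l,st,ce=cv2.connectedComponentsWithStats(m);i=1+st[1:,4].argmax();print(n,st[i],ce[i]);return ce[i]
hs=blob("side",350,250,385,285,95);ht=blob("top",395,240,445,265,70)
H,e=tri(hs,ht);print("handle",H,e)
Z=np.array([0,0,1.])
# plate corners (top image) on z=12
c=[plane("top",(325+u/5.5,185+v/5.5),12*Z,Z) for u,v in((80,112),(142,533),(680,455))]
print("corners",c, np.linalg.norm(c[0]-c[1]),np.linalg.norm(c[1]-c[2]))
y=(c[1]-c[2]);y/=np.linalg.norm(y);y2=np.array([-(c[0]-c[1])[1],(c[0]-c[1])[0],0]);y2/=np.linalg.norm(y2);print("y",y,y2)
ys=y*250+y2*200;ys/=np.linalg.norm(ys);xs=np.array([ys[1],-ys[0],0])
O=(c[0]-70*xs-125*ys + c[1]+130*xs-125*ys + c[2]+130*xs+125*ys)/3;O[2]=0
print("O",O,"yaw",np.arctan2(xs[1],xs[0]))
d=H-O;print("handle in stand",d@xs,d@ys,d[2])
s=-np.sin(.5)*xs+np.cos(.5)*Z; T=O+70*Z
for n in C:
    print(n,"handle",proj(n,T+237*s),"bush",proj(n,T+185*s),"index",proj(n,T+77*s+33*ys))
    for v in(25,40,60):print(v,proj(n,T+(77+v)*s+34*ys),proj(n,T+(77+v)*s+50*ys))
for n in C: print(proj(n,O-102*xs-40*ys+550*Z))
E
```

```text
side [352 257  30  26 331] [367.8429003  269.59214502]
top [402 245  35  17 452] [419.52433628 253.29424779]
handle [ 519.35672986 -106.72753498  271.92838705] 0.22104260948760593
corners [array([681.29946667,  43.81130883,  12.        ]), array([484.26436072,  16.31854197,  12.        ]), array([ 520.73531023, -230.60940509,   12.        ])] 198.9439247731081 249.6067731403665
y [-0.14611362  0.98926781  0.        ] [-0.13819355  0.99040524  0.        ]
O [630.72729924 -89.03640114   0.        ] yaw 0.14308242744025015
handle in stand -112.75515368485107 -1.6294962991338693 271.928387051966
side handle [367.12719362 266.8085682 ] bush [374.44789593 279.61913561] index [375.79813631 294.81776518]
25 [372.4067367  289.53236846] [366.7433282  285.77232707]
40 [370.52339785 286.40299921] [364.80963672 282.62827823]
60 [367.93881234 282.10843352] [362.15671536 278.31481125]
top handle [419.35535824 253.44470256] bush [413.10504756 244.93067445] index [387.66325737 231.48566096]
25 [389.37776083 234.91309106] [382.37847095 235.88676059]
40 [390.70634951 237.0010422 ] [383.62023269 237.98765509]
60 [392.53022699 239.8673673 ] [385.3249337  240.87178084]
[405.19341805 129.75466898]
[479.73817513 215.9495176 ]
```

```bash
python3 - <<'E'
from h import *
O=np.array([630.7,-89.0,0]);a=.143;xs=np.array([np.cos(a),np.sin(a),0]);ys=np.array([-np.sin(a),np.cos(a),0]);Z=np.array([0,0,1.]);s=-np.sin(.5)*xs+np.cos(.5)*Z;T=O+70*Z
out=[]
for n,(x0,y0) in(("side",(345,262)),("top",(370,220))):
    im=cv2.imread(f"pics/{n}0.png")[y0:y0+36,x0:x0+36];im=np.clip(im*1.2,0,255).astype(np.uint8)
    im=cv2.resize(im,None,fx=11,fy=11,interpolation=cv2.INTER_NEAREST);im2=im.copy()
    for v in range(0,80,10):
        for y,c in((33,(255,0,0)),(55,(0,0,255))):
            p=(proj(n,T+(77+v)*s+y*ys)-[x0,y0]+.5)*11;cv2.circle(im2,tuple(int(t) for t in p),3,c if v!=20 else (0,255,0),-1)
    out.append(np.vstack([im[:290],im2[:290]]))
cv2.imwrite("pics/z1.png",np.hstack(out))
E
```

```text
(no output)
```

View pics/z1.png

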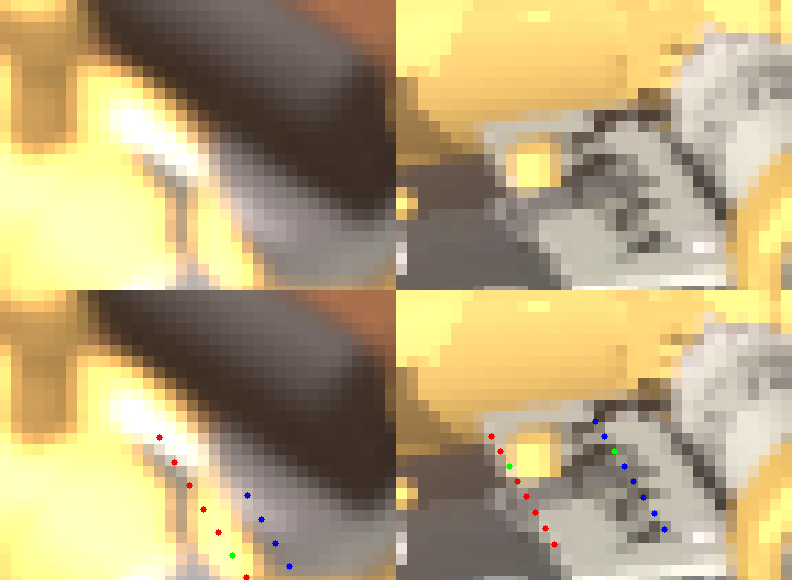

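The top zoom shows the index's dark finger at about (600-396,112) zoom px. The grey rider and its tip lie around v = 30-40 mm, with the thumbscrew above them. The tip needs refining while the scale is being drawn. First I'll work out the approach.

```bash
cat >> h.py <<'E'
O=np.array([630.7,-89.0,0]);a=.143;xs=np.array([np.cos(a),np.sin(a),0]);ys=np.array([-np.sin(a),np.cos(a),0]);Z=np.array([0,0,1.])
s=-np.sin(.5)*xs+np.cos(.5)*Z;T=O+70*Z;ox=np.cos(.5)*xs+np.sin(.5)*Z;H=T+237*s-.8*ys
Rt=np.c_[np.cross(ox,-s),ox,-s]
from scipy.spatial.transform import Rotation as Ro
def rel(d,st):   # grasp point d mm up the slope from home handle centre
    P=H+(d-2)*s;R0=st["ee_rot"];return P,np.round(np.degrees(Ro.from_matrix(R0.T@Rt).as_rotvec()),2),np.round(R0.T@(P-st["ee_pos"])/10,3)
E
python3 - <<'E'
from h import *
from plant import read_state
print(rel(110,read_state()))
E
```

```text
(array([ 467.1004706 , -113.36376414,  372.76598385]), array([-26.36, -14.02,  55.  ]), array([-47.026, -52.524, -12.448]))
```

>>> step_arm(plan=[[-26.4, -14, 55, -47, -52.5, -12.4, 1], [-26.4, -14, 55, -47, -52.5, -12.4, 1], [-26.4, -14, 55, -47, -52.5, -12.4, 1], [-26.4, -14, 55, -47, -52.5, -12.4, 1], [-26.4, -14, 55, -47, -52.5, -12.4, 1], [-26.4, -14, 55, -47, -52.5, -12.4, 1], [-26.4, -14, 55, -47, -52.5, -12.4, 1], [-26.4, -14, 55, -47, -52.5, -12.4, 1], [-26.4, -14, 55, -47, -52.5, -12.4, 1], [-26.4, -14, 55, -47, -52.5, -12.4, 1], [-26.4, -14, 55, -47, -52.5, -12.4, 1], [-26.4, -14, 55, -47, -52.5, -12.4, 1]], grip_force=40)

```text
time: 1.3
ee_pos: [419.4, 53.0, 340.9]
ee_rot: [[-0.142, 0.869, 0.474], [0.99, 0.124, 0.069], [0.001, 0.479, -0.878]]
wrist_force: [1.2, -0.1, -0.7]
opening: 85.6
grip_force: 0.0
```

```bash
python3 - <<'E'
from h import *
from plant import read_state
s_=read_state();print(s_["time"],s_["joints"],s_["wrist_force"]);print(rel(110,s_))
E
```

```text
1.3 [-0.10766724 -0.11167248  1.99167852  0.17055747  0.78316564 -0.34158425] [ 1.24725861 -0.08762119 -0.72957949]
(array([ 467.1004706 , -113.36376414,  372.76598385]), array([-0.05, -0.06, -0.06]), array([-17.136,   3.603,  -1.688]))
```

>>> step_arm(plan=[[0, 0, 0, -4.3, 0.9, -0.4, 1], [0, 0, 0, -8.6, 1.8, -0.8, 1], [0, 0, 0, -12.9, 2.7, -1.3, 1], [0, 0, 0, -17.1, 3.6, -1.7, 1], [0, 0, 0, -17.1, 3.6, -1.7, 1], [0, 0, 0, -17.1, 3.6, -1.7, 1]])

```text
time: 1.9
ee_pos: [466.8, -112.6, 372.0]
ee_rot: [[-0.14, 0.87, 0.472], [0.99, 0.122, 0.069], [0.002, 0.477, -0.879]]
wrist_force: [-0.0, 1.1, -0.7]
opening: 85.1
grip_force: 0.0
```

```bash
python3 - <<'E'
from h import *
from plant import read_state,grab_frame
s_=read_state();print(s_["time"],s_["joints"],s_["wrist_force"]);print(rel(110,s_)); print(rel(0,s_))
o=[]
for n,(x0,y0) in(("side",(310,200)),("top",(360,180))):
    f=grab_frame(n)[:,:,::-1];cv2.imwrite(f"pics/{n}1.png",f);o.append(cv2.resize(f[y0:y0+120,x0:x0+80],None,fx=5,fy=5,interpolation=cv2.INTER_CUBIC))
cv2.imwrite("pics/a1.png",np.hstack(o))
E
```

```text
1.9 [-0.57589209 -0.01551531  1.81385493  0.38558395  0.99108259 -0.87080465] [-0.04607153  1.06540645 -0.70492146]
(array([ 467.1004706 , -113.36376414,  372.76598385]), array([-0.14, -0.03, -0.21]), array([-0.077,  0.052, -0.055]))
(array([ 519.29899057, -105.84807637,  276.23190204]), array([-0.14, -0.03, -0.21]), array([-0.083,  0.08 , 10.945]))
```

View pics/a1.png

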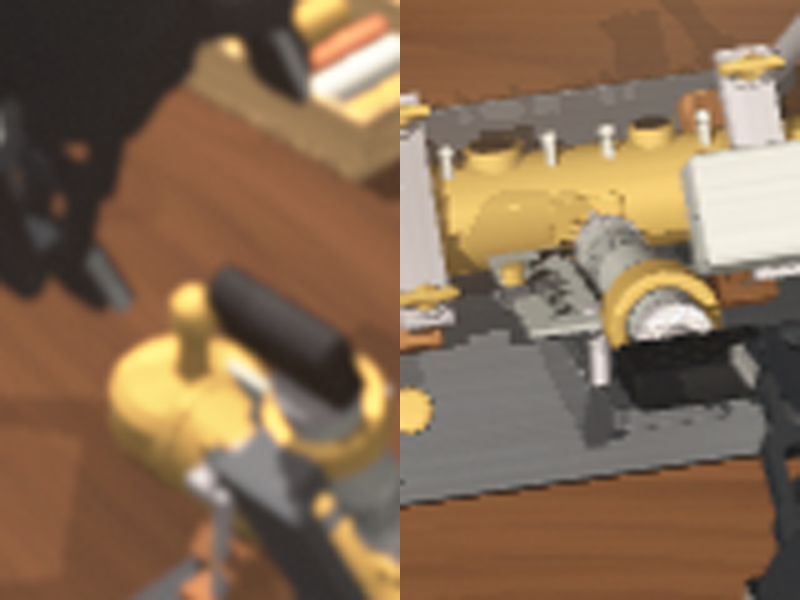

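The plate and pointer remain visible in the top view (thumbscrew at crop (515,272)). In the side view the pads, at (285,75) and (115,290), straddle the scale's axis as intended. Next I'll go down and close.

>>> step_arm(plan=[[-0.1, 0, -0.2, 0, 0, 3, 1], [-0.1, 0, -0.2, 0, 0.1, 6, 1], [-0.1, 0, -0.2, -0.1, 0.1, 8.5, 1], [-0.1, 0, -0.2, -0.1, 0.1, 10, 1], [-0.1, 0, -0.2, -0.1, 0.1, 10.9, 1], [-0.1, 0, -0.2, -0.1, 0.1, 10.9, 1], [-0.1, 0, -0.2, -0.1, 0.1, 10.9, 1]])

```text
time: 2.7
ee_pos: [519.4, -104.6, 277.7]
ee_rot: [[-0.146, 0.868, 0.475], [0.989, 0.128, 0.07], [-0.0, 0.48, -0.877]]
wrist_force: [-0.2, -0.2, -0.2]
opening: 85.6
grip_force: 0.0
```

>>> step_arm(plan=[[0, 0, 0, 0, 0, 0, 0.5], [0, 0, 0, 0, 0, 0, 0.35], [0, 0, 0, 0, 0, 0, 0.3], [0, 0, 0, 0, 0, 0, 0.25], [0, 0, 0, 0, 0, 0, 0.2], [0, 0, 0, 0, 0, 0, 0.1], [0, 0, 0, 0, 0, 0, 0.1], [0, 0, 0, 0, 0, 0, 0.1], [0, 0, 0, 0, 0, 0, 0.1], [0, 0, 0, 0, 0, 0, 0.1]], grip_force=60)

```text
time: 3.7
ee_pos: [518.8, -105.3, 277.0]
ee_rot: [[-0.145, 0.869, 0.474], [0.989, 0.127, 0.069], [-0.0, 0.478, -0.878]]
wrist_force: [-9.6, -4.2, 5.0]
opening: 17.3
grip_force: 58.1
```

```bash
python3 - <<'E'
from h import *
from plant import read_state,grab_frame
s_=read_state();print(s_["time"],s_["wrist_force"],s_["moment"],s_["opening"],s_["ee_pos"]);print(rel(0,s_))
o=[]
for n,(x0,y0) in(("side",(310,220)),("top",(360,200))):
    f=grab_frame(n)[:,:,::-1];cv2.imwrite(f"pics/{n}2.png",f);o.append(cv2.resize(f[y0:y0+80,x0:x0+80],None,fx=5,fy=5,interpolation=cv2.INTER_CUBIC))
cv2.imwrite("pics/a2.png",np.hstack(o))
E
```

```text
3.7 [-9.6445882  -4.21005984  5.01462639] [-0.53973539  1.11459491 -0.14397199] 17.2576385261396 [ 518.83147562 -105.2586043   276.97035725]
(array([ 519.29899057, -105.84807637,  276.23190204]), array([-0.06, -0.04,  0.13]), array([-0.065, -0.002,  0.083]))
```

View pics/a2.png

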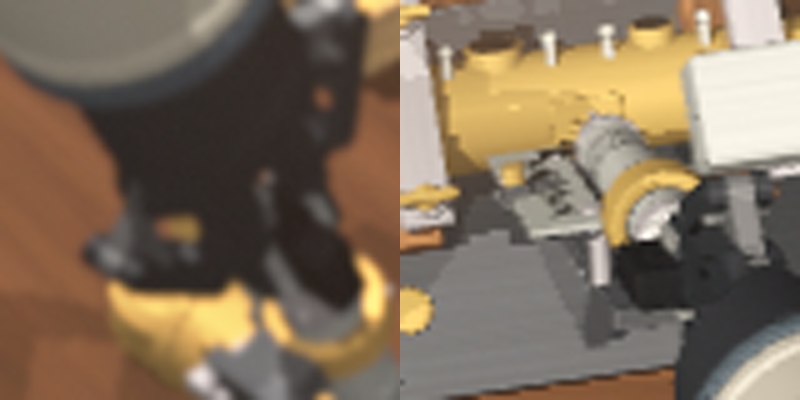

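The handle is gripped (opening 17.3 mm, 58 N) and the plate still shows in the top view at crop (510-590,150-230). I'll draw 15 mm, then 25 mm, and track the index.

>>> step_arm(plan=[[0, 0, 0, 0, 0, -0.3, 0.1], [0, 0, 0, 0, 0, -0.6, 0.1], [0, 0, 0, 0, 0, -0.9, 0.1], [0, 0, 0, 0, 0, -1.2, 0.1], [0, 0, 0, 0, 0, -1.5, 0.1], [0, 0, 0, 0, 0, -1.5, 0.1], [0, 0, 0, 0, 0, -1.5, 0.1]])

```text
time: 4.5
ee_pos: [511.8, -106.2, 289.9]
ee_rot: [[-0.145, 0.869, 0.473], [0.989, 0.127, 0.069], [-0.0, 0.478, -0.878]]
wrist_force: [-3.3, -3.9, -7.5]
opening: 17.1
grip_force: 58.7
```

```bash
cat > g.py <<'E'
import sys
from h import *
from plant import read_state,grab_frame
k=sys.argv[1];s_=read_state();e0=np.array([518.83,-105.26,276.97]);d=s_["ee_pos"]-e0
print(s_["time"],"along",d@s,"x",d@ox,"y",d@ys,"force s",s_["wrist_force"]@s,s_["wrist_force"],s_["opening"])
f=grab_frame("top")[:,:,::-1];cv2.imwrite(f"pics/top{k}.png",f)
E
python3 g.py 3
```

```text
4.5 along 14.721878103061835 x -0.006736287254674345 y 0.03274956786931704 force s -4.759319438724407 [-3.31012431 -3.9441209  -7.52015761] 17.143307004556075
```

>>> step_arm(plan=[[0, 0, 0, 0, 0, -0.3, 0.1], [0, 0, 0, 0, 0, -0.6, 0.1], [0, 0, 0, 0, 0, -0.8, 0.1], [0, 0, 0, 0, 0, -0.8, 0.1], [0, 0, 0, 0, 0, -0.8, 0.1]])

```text
time: 5.05
ee_pos: [508.0, -106.8, 297.0]
ee_rot: [[-0.145, 0.869, 0.473], [0.989, 0.127, 0.069], [-0.0, 0.478, -0.878]]
wrist_force: [-2.5, -6.0, -10.0]
opening: 17.3
grip_force: 58.7
```

```bash
python3 g.py 4; python3 - <<'E'
from h import *
x0,y0,w,h=374,222,24,26
I=[cv2.imread(f"pics/top{k}.png")[y0:y0+h,x0:x0+w] for k in(2,3,4)]
up=lambda i:cv2.resize(i,None,fx=11,fy=11,interpolation=cv2.INTER_NEAREST)
D=[cv2.absdiff(I[0],I[1]),cv2.absdiff(I[0],I[2]),cv2.absdiff(I[1],I[2])]
cv2.imwrite("pics/a3.png",np.vstack([np.hstack([up(i) for i in I]),np.hstack([up(np.clip(i*2.0,0,255).astype(np.uint8)) for i in D])]))
E
```

```text
5.05 along 22.80477312119274 x -0.01621927299649606 y 0.03566202403595331 force s -7.211924705130696 [ -2.51440886  -6.03227958 -10.04719629] 17.333965238021538
```

View pics/a3.png

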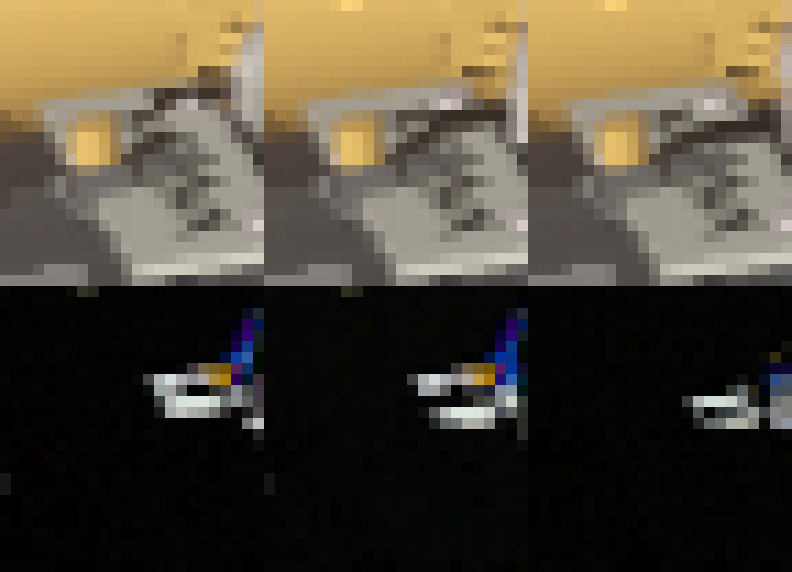

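The index is a dark finger that moves from crop rows around 100 to 120 in the top tiles. The pointer's tip stays at (125-170,135-165) in the first tile, roughly one pixel further on. I'll measure both to subpixel accuracy.

```bash
python3 - <<'E'
from h import *
for k in(2,3,4):
    g=cv2.imread(f"pics/top{k}.png",0);print(k,"cols 383-398");
    for r in range(229,240):print(r,g[r,383:399])
for v in(0,14.7,22.8,30,35,40):print(v,proj("top",T+(77+v)*s+33*ys),proj("top",T+(77+v)*s+20*ys))
E
```

```text
2 cols 383-398
229 [151 150 149 148 147 148 148 144 118  93  91  99 142 184 178 154]
230 [150 151 156 154 124  70  52  65  82  52  52  75 138 176 165 169]
231 [158 157 158 158 145  54  86 154 180 106 116 106 146 176 162 162]
232 [140 124 121  73  75 105 158 159 159 160 150 105 118 170 160 161]
233 [151 126 122  92 130 129 136 158 157 159 158 146  83 111 149 148]
234 [165 131 151 120  79  54  69 102 119 158 159 150 102  70 102 122]
235 [168 131 125  65  59  72  97 124 108 137 157 158 150 100  69 110]
236 [169 125  73  70  90  90  88  93  96 101 119 158 158 145  55  81]
237 [112 105 101  75 103 103 100  85  97 135 155 157 158 149 100  55]
238 [105 107 106  89 102 106 129 122  92  75 107 137 158 158 150 100]
239 [122 132 139 156 152 130 118  75  99 118 156 157 158 157 157 144]
3 cols 383-398
229 [150 149 148 146 146 148 148 148 146 144 138 143 160 162 176 187]
230 [149 150 155 158 158 159 160 151 154 135 123 138 140 166 191 185]
231 [157 156 156 157 152 134 167 202 179 106  91  70  77 138 193 181]
232 [139 122 120  72  74  73  66  48  47  47  48  49  46 120 192 177]
233 [150 125 120  91
[... 911 characters left out ...]
65 128 123  63  57  70  96 121 106 135 155 155 147 100  91 150]
236 [167 121  71  68  89  87  85  90  94  98 117 155 155 142  61  92]
237 [110 103  98  73 101 101  98  84  94 132 153 155 155 147  98  64]
238 [103 105 104  87 100 104 127 120  90  75 106 134 155 155 147  97]
239 [121 129 135 154 150 127 116  73  96 115 154 154 155 155 155 142]
0 [387.64619753 231.49629549] [393.21543623 230.72311711]
14.7 [388.90038277 233.45942192] [394.53589179 232.67639681]
22.8 [389.60438122 234.56136278] [395.27708492 233.77280439]
30 [390.23805298 235.55322406] [395.94423321 234.75968137]
35 [390.68254828 236.24897493] [396.41220951 235.45193383]
40 [391.13073951 236.95051091] [396.88407579 236.14994052]
```

```bash
python3 - <<'E'
from h import *
f=cv2.imread("pics/top4.png")[:,:,::-1]
for r in range(230,243):print(r,' '.join('%02x%02x%02x'%tuple(p) for p in f[r,376:394]))
for y in (33,43,55):
  for v in(20,30,40,50):print(y,v,*[proj("top",T+(77+v)*s+y*ys+h*ox).round(1) for h in(-4,0,6,12)])
E
```

```text
230 b49150 b38e50 b28e51 b08d50 af8d54 ab9163 a8946f a6936f a59473 a39984 a29d91 a39d91 a39d92 a69d96 9f958e a39893 96877b 9f814f
231 ab8a51 a99067 a19581 9f9a8d a09a8e a19b8f a19c8f a19b8f a09b8f a09b8f a09b8f 9c968b 8b857b aea59e d1c7c1 bcb2ac 89827a 938b81
232 9b7a44 9b8361 a59f93 9f998d a09786 a5906c a69069 a3875a 8a775c 7c766c 4f463d 50483f 6d675d a09b8f a19c8f a19c8f 9b968a 7b766d
233 85693d 866e49 978a74 9f9685 aa9266 bc9753 bb9651 b5924f 937951 7c776c 605a50 858175 7e796f 625d53 474138 352b23 362c24 352d23
234 584837 524538 70695c a79f8d c0a46e e6c06b dfb867 c6a057 967f5b 999588 7c776c 534c43 3c342b 3b332a 3a322a 433c34 4c473f 4e4841
235 4b423b 4b413b 5a524b 8b8070 c0a473 e6bf6b e1ba67 c9a359 987e53 827b6c 463e36 40382f 4c453e 656057 7e7970 6e6a60 8c887d a09c90
236 4a4039 49413a 49403a 766d62 c4b195 e4be6b e0ba68 cba55b 967644 50463b 49443d 5e5952 5c5752 595551 5e5a54 635e58 676259 7a756b
237 4a403a 49403a 49403b 4f4742 6e6358 938167 8f8069 726e69 6c6664 68615e 4e4843 696460 6a6460 67615d 59544e 635e57 898579 9d9a8e
238 484039 473e39 5a534e 7b7670 625c57 6c6663 6b6563 6c6762 
[... 631 characters left out ...]
231.7] [388.9 229.2]
33 30 [390.4 237.2] [390.2 235.6] [390. 233.] [389.8 230.5]
33 40 [391.3 238.6] [391.1 237. ] [390.9 234.4] [390.7 231.9]
33 50 [392.2 240.1] [392.  238.4] [391.8 235.8] [391.6 233.3]
43 20 [385.1 236.4] [385.  234.8] [384.8 232.3] [384.6 229.8]
43 30 [386.  237.8] [385.8 236.2] [385.6 233.6] [385.4 231.1]
43 40 [386.8 239.3] [386.7 237.6] [386.5 235. ] [386.3 232.5]
43 50 [387.7 240.7] [387.6 239. ] [387.4 236.4] [387.1 233.9]
55 20 [379.9 237.2] [379.8 235.5] [379.6 233. ] [379.3 230.5]
55 30 [380.7 238.6] [380.6 236.9] [380.3 234.4] [380.1 231.9]
55 40 [381.5 240. ] [381.4 238.3] [381.2 235.8] [380.9 233.2]
55 50 [382.4 241.4] [382.2 239.7] [382.  237.2] [381.8 234.6]
```

>>> step_arm(plan=[[0, 0, 0, 0, 0, -0.2, 0.1], [0, 0, 0, 0, 0, -0.4, 0.1], [0, 0, 0, 0, 0, -0.6, 0.1], [0, 0, 0, 0, 0, -0.7, 0.1], [0, 0, 0, 0, 0, -0.7, 0.1], [0, 0, 0, 0, 0, -0.7, 0.1]])

```text
time: 5.7
ee_pos: [504.7, -107.3, 303.1]
ee_rot: [[-0.145, 0.869, 0.473], [0.989, 0.127, 0.069], [-0.0, 0.478, -0.878]]
wrist_force: [-1.5, -6.3, -11.0]
opening: 17.3
grip_force: 58.7
```

```bash
python3 g.py 5; python3 - <<'E'
from h import *
f=cv2.imread("pics/top5.png")[:,:,::-1];g=cv2.imread("pics/top5.png",0)
for r in range(231,241):print(r,' '.join('%02x%02x%02x'%tuple(p) for p in f[r,383:399]))
for r in range(231,241):print(r,g[r,383:399])
I=[cv2.resize(cv2.imread(f"pics/top{k}.png")[224:246,374:400],None,fx=15,fy=15,interpolation=cv2.INTER_NEAREST) for k in(4,5)]
cv2.imwrite("pics/a4.png",np.clip(np.hstack(I)*1.3,0,255).astype(np.uint8))
E
```

```text
5.7 along 29.747595563038207 x -0.01974502321120397 y 0.032946516042758 force s -8.548980050702639 [ -1.51274674  -6.28283508 -11.04864472] 17.349326182853474
231 a09a8e 9f9a8f 9f9a8e 9f9b8e 9b958a 8a847a aea49e d1c6c1 bbb1ac 89827a 938a80 6c5637 584833 544531 6a5f54 a69d97
232 a28759 8a775c 7b756b 4e463c 50483f 6c665c a09b8f a19c8f a29c90 a19c90 979287 67625a 3e3731 453e39 776f6a b4aaa4
233 b4914e 927952 7b766b 5f5a50 848074 837e74 8a857b 9e9a8e 9e9a8e 99968a 827f74 787368 3e3632 3c352f 776e69 bfb6b0
234 c59f56 957e5b 989488 7b766b 524b43 3b342b 3e372f 463f37 332a22 332a23 322a23 352d25 352d26 322b23 655c56 aaa19a
235 c8a258 987d52 827a6b 453d36 3e362f 4c463d 544f47 464138 3d372f 3f3a32 524c45 706c62 817c71 66625a 6e6561 b0a7a0
236 caa45b 957644 4f453a 4a443e 5d5952 5c5752 585450 5e5954 635d57 676259 79746a 9f9b90 9f9b8f 918d82 4f4945 8c847e
237 726e69 6b6562 67605e 4e4844 69635f 69635f 66605c 58534e 635e57 898479 9d9a8e 9f9b8f 9f9b90 979489 67635b 5c5a57
238 6b6662 6c6763 6d6763 5c5850 67635b 6b675d 827f73 7c776c 5e5952 4e4a42 6d6a5f 8a867b 9f9b90 9f9b90 979286 66635c
239 7c7770 86
[... 218 characters left out ...]

231 [154 154 154 154 149 132 166 200 179 131 139  89  74  71  97 159]
232 [137 121 117  71  73 102 155 156 156 156 146  98  56  63 112 172]
233 [147 124 118  90 127 126 133 153 153 149 126 115  55  54 112 184]
234 [162 128 147 118  76  53  56  64  43  43  43  46  46  44  94 162]
235 [164 128 122  62  55  70  79  65  55  58  76 108 124  98 103 168]
236 [167 121  70  69  89  87  84  89  94  98 116 154 154 140  74 133]
237 [110 102  97  73 100 100  97  83  94 132 153 154 154 147  99  90]
238 [103 104 104  88  99 103 126 119  89  74 105 133 154 154 146  99]
239 [119 129 135 153 149 126 115  72  95 115 153 153 154 154 154 141]
240 [152 151 152 153 153 148 117  75 104 126 133 153 154 153 149 145]
```

View pics/a4.png

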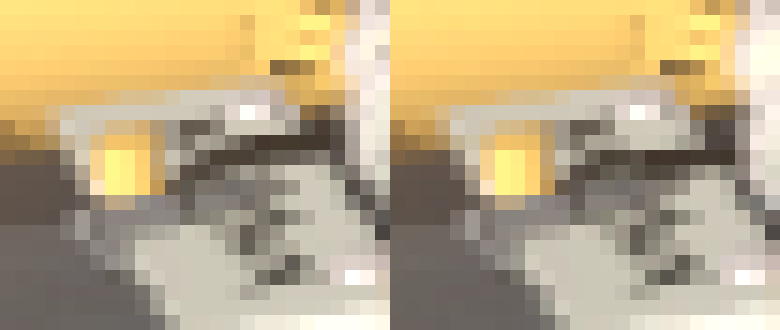

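The two tiles show the index bar advancing by one row as I drew 7 mm. Beside the rider there is both a dark slanted stripe and a grey bar. I need the sun direction and the shadow ratio to tell the tip from its shadow.

```bash
python3 - <<'E'
from h import *
f=cv2.imread("pics/top0.png")[:,:,::-1]
P=plane("top",(184,350),0*Z,Z);L=P-np.array([270,563,235]);L/=np.linalg.norm(L);print("shadow pt",P,"L",L,"along ox,s,y",L@ox,L@s,L@ys)
for p in((300,350),(300,300),(230,350),(240,300),(398,262),(396,258),(375,268),(365,250),(430,275),(400,270)):print(p,f[p[1]-1:p[1]+2,p[0]-1:p[0]+2].reshape(-1,3).mean(0).round())
# predicted image displacement of shadows on plate per mm height
k=-1/(L@ox);d=L*k+ox   # shift along the plate plane
for h in(2,4,6):
  A=T+117*s+40*ys;print(h,"top of post->shadow px",proj("top",A+h*ox)-proj("top",A),proj("top",A+h*d)-proj("top",A), "s,y",h*d@s,h*d@ys)
# where is sunlit check: handle shadow on base plate
for y in(-30,30):
  Q=H+y*ys;S=Q+L*((12-Q[2])/L[2]);print(proj("top",S))
E
```

```text
shadow pt [315.86779792 429.18385347   0.        ] L [ 0.16722305 -0.48786176 -0.85675396] along ox,s,y -0.3265110304621695 -0.7978921487719843 -0.506713593575856
(300, 350) [82. 54. 36.]
(300, 300) [136.  91.  58.]
(230, 350) [86. 56. 37.]
(240, 300) [141.  93.  61.]
(398, 262) [86. 83. 82.]
(396, 258) [113. 111. 109.]
(375, 268) [131. 128. 125.]
(365, 250) [124. 106.  95.]
(430, 275) [140.  93.  59.]
(400, 270) [125. 122. 120.]
2 top of post->shadow px [-0.07111662 -0.84363679] [ 0.94321909 -0.87808195] s,y -4.887382503694192 -3.1038068934982905
4 top of post->shadow px [-0.14231312 -1.6882212 ] [ 1.87869571 -1.74895611] s,y -9.774765007388384 -6.207613786996581
6 top of post->shadow px [-0.21358964 -2.53375484] [ 2.80652478 -2.61271085] s,y -14.662147511082573 -9.311420680494871
[470.00386669 246.7109999 ]
[446.77085536 249.96981558]
```

```bash
python3 - <<'E'
from h import *
S=cv2.imread("pics/side0.png",0);t=cv2.imread("pics/top2.png",0)
print("side rows 268-282, cols 350-368")
for r in range(268,283):print(r,S[r,350:368])
print("top rows 240-251, cols 380-404")
for r in range(240,251):print(r,t[r,380:404])
# predicted for plate end point: top-end at s=se, edges y=33..55
for h in(-6,-3,0,3):
  for se in(145,155,165):print(h,se,*[np.r_[proj("side",T+se*s+y*ys+h*ox),proj("top",T+se*s+y*ys+h*ox)].round(1) for y in(33,55)])
E
```

```text
side rows 268-282, cols 350-368
268 [118 140 175 189 184 166 137 101  65  48  42  43  42  45  48  52  57  62]
269 [119 148 193 212 216 215 204 171 119  77  52  45  42  42  44  47  50  54]
270 [123 150 197 217 224 230 232 221 184 135  91  60  45  43  42  44  45  48]
271 [127 151 196 219 227 238 243 240 227 194 146  98  63  46  43  44  43  43]
272 [127 151 199 222 231 243 251 250 243 228 195 144  96  63  49  45  42  43]
273 [128 149 196 224 231 239 250 253 250 242 225 186 134  93  69  55  48  44]
274 [143 163 199 222 227 229 236 243 245 245 239 217 175 127  95  76  62  50]
275 [185 201 215 222 223 220 216 208 215 232 240 233 211 166 123  99  84  69]
276 [222 225 224 222 221 217 205 178 161 187 221 232 229 199 149 115 102  91]
277 [233 229 227 226 226 224 217 192 156 143 167 200 219 207 165 127 112 107]
278 [236 233 232 233 233 232 228 219 188 148 129 148 183 200 179 144 125 117]
279 [238 238 238 238 238 236 235 230 219 185 140 125 160 197 193 166 147 133]
280 [239 240 240 239 239 238 237 235 231 214 164 131 165 205 208 187 168 150]
281 [241 241 240 240 240 239 239 238 235 223 174 139 1
[... 1267 characters left out ...]
6 145 [365.4 282.8 393.9 243.6] [357.4 277.6 384.  245. ]
-6 155 [364.  280.6 394.9 245.1] [356.  275.4 384.8 246.5]
-6 165 [362.6 278.4 395.8 246.6] [354.6 273.1 385.7 248. ]
-3 145 [366.3 281.7 393.8 242.3] [358.3 276.5 383.8 243.7]
-3 155 [364.9 279.5 394.8 243.8] [356.9 274.2 384.7 245.2]
-3 165 [363.6 277.2 395.7 245.3] [355.5 272.  385.6 246.7]
0 145 [367.2 280.6 393.7 241. ] [359.3 275.4 383.7 242.4]
0 155 [365.9 278.4 394.7 242.5] [357.9 273.1 384.6 243.9]
0 165 [364.5 276.1 395.6 244. ] [356.5 270.8 385.5 245.4]
3 145 [368.1 279.5 393.6 239.7] [360.2 274.3 383.6 241.1]
3 155 [366.8 277.2 394.6 241.2] [358.8 272.  384.5 242.6]
3 165 [365.5 274.9 395.5 242.7] [357.4 269.7 385.4 244.1]
```

The plate's end face, triangulated from both views, sits at h of about -3 mm. That puts the rider's lower face at about 43 mm and its centre at about 38 mm. The grey steel bar is therefore the tip (about 39 mm) and the dark stripe is shading. I'll step to 35 mm and check.

>>> step_arm(plan=[[0, 0, 0, 0, 0, -0.2, 0.1], [0, 0, 0, 0, 0, -0.4, 0.1], [0, 0, 0, 0, 0, -0.5, 0.1], [0, 0, 0, 0, 0, -0.5, 0.1], [0, 0, 0, 0, 0, -0.5, 0.1]])

```text
time: 6.25
ee_pos: [502.3, -107.6, 307.4]
ee_rot: [[-0.145, 0.869, 0.473], [0.989, 0.127, 0.069], [-0.0, 0.478, -0.878]]
wrist_force: [-0.0, -6.4, -11.4]
opening: 17.0
grip_force: 58.7
```

```bash
python3 g.py 6; python3 - <<'E'
from h import *
f=cv2.imread("pics/top6.png")[:,:,::-1];g=cv2.imread("pics/top6.png",0)
for r in range(231,241):print(r,' '.join('%02x%02x%02x'%tuple(p) for p in f[r,383:399]))
for r in range(231,241):print(r,g[r,383:399])
E
```

```text
6.25 along 34.697111131466166 x -0.03411430003756166 y -0.00180285836236882 force s -9.589755444295362 [ -0.02120955  -6.41551483 -11.43841835] 16.98299268607108
231 a09a8e 9f998e 9f9a8e 9f9b8e 9b968a 8a847a ada49d d0c6c0 bbb0ab 888179 928980 6c5637 594934 554632 63584c 958c87
232 a18659 89765b 7b766c 4e463d 4f483f 6c665d 9f9a8e a29c8f a19c8f a19b8f 979287 68635b 3f3833 3f3732 463f3a 847c77
233 b4904d 927851 7b776a 605a50 837f74 827d73 8a857b 9e9a8e 9e9a8f 9f9b8f 9e9a8e 938e82 524b48 514b48 69625e a69c97
234 c59e56 957e5b 989488 7b766a 524b43 3d342b 49423a 646057 645e56 7d786e 656058 5c574f 312a24 312923 3e3731 847c76
235 c8a258 977c51 827a6b 453d35 3e362d 4c463e 5a554d 5e5850 312921 322a22 322b24 352e26 37312a 352e27 332c26 736d66
236 caa35b 967745 4f463b 4a443d 5d5852 5b5651 595450 5a5551 4e4944 4b453e 666158 8b887d 9e9b8f 918e81 48433e 857e78
237 716d68 6b6562 67615e 4e4743 68635f 68635f 65605c 58524d 635e57 898479 9d9a8e 9f9b8f 9e9b90 969288 66625a 736f6a
238 6b6662 6c6863 6c6662 5b5750 67625b 6c675e 817e72 7c776c 5e5951 4d4a42 6c6a5f 8a867b 9f9b90 9f9a8f 979286 66615b
239 7c7870
[... 221 characters left out ...]

231 [154 153 154 154 150 132 165 200 178 130 138  89  75  72  89 142]
232 [136 120 118  71  73 102 154 156 156 155 146  99  57  56  64 125]
233 [147 123 118  90 126 125 133 153 153 154 153 142  76  76  99 158]
234 [161 128 147 118  76  53  67  96  94 120  96  87  43  42  56 125]
235 [164 127 122  62  55  70  85  88  42  43  44  47  49  47  45 109]
236 [166 122  71  68  88  86  85  86  73  69  97 135 154 141  67 127]
237 [109 102  98  72 100 100  97  83  94 132 153 154 154 146  98 111]
238 [103 104 103  87  98 103 125 119  89  73 105 133 154 154 146  97]
239 [120 129 135 153 148 126 115  72  95 114 153 153 153 154 154 141]
240 [151 150 152 153 153 147 116  74 104 126 132 153 153 154 149 144]
```

The index end now sits at (390.5,235.2). Its shadow falls above it, and the grey bar's steel tint differs from the plate's shadow. So the tip is the bar, level at about 38.5 mm. I'll go there and hold.

>>> step_arm(plan=[[0, 0, 0, 0, 0, -0.2, 0.1], [0, 0, 0, 0, 0, -0.3, 0.1], [0, 0, 0, 0, 0, -0.4, 0.1], [0, 0, 0, 0, 0, -0.4, 0.1], [0, 0, 0, 0, 0, -0.4, 0.1], [0, 0, 0, 0, 0, -0.4, 0.1]])

```text
time: 6.9
ee_pos: [500.5, -107.9, 310.9]
ee_rot: [[-0.145, 0.869, 0.473], [0.989, 0.127, 0.069], [-0.0, 0.478, -0.878]]
wrist_force: [0.0, -6.0, -11.7]
opening: 17.4
grip_force: 58.8
```

```bash
python3 g.py 7; python3 - <<'E'
from h import *
f=cv2.imread("pics/top7.png")[:,:,::-1];g=cv2.imread("pics/top7.png",0)
for r in range(233,240):print(r,' '.join('%02x%02x%02x'%tuple(p) for p in f[r,384:397]),g[r,384:397])
I=[cv2.resize(cv2.imread(f"pics/top{k}.png")[224:248,374:400],None,fx=15,fy=15,interpolation=m) for k,m in((7,cv2.INTER_NEAREST),(7,cv2.INTER_CUBIC))]
cv2.imwrite("pics/a5.png",np.clip(np.hstack(I)*1.3,0,255).astype(np.uint8))
E
```

```text
6.9 along 38.65555009888023 x -0.030120166797114933 y -0.006241913484668071 force s -9.856776364281009 [  0.04446539  -5.96845494 -11.67236892] 17.369243751370846
233 927851 7b766a 5f5a50 847f74 827d74 8a857a 9e9a8e 9f9b8f 9f9c90 9f9b8f 948f83 524c48 504b47 [123 118  90 127 125 133 153 154 155 154 143  77  76]
234 957e5b 989488 7b766a 524b43 3b332b 49433b 67635a 78746a 9e998e 9f9b8e 969186 645f57 372f2b [128 147 118  76  52  67  99 116 153 154 145  95  48]
235 977c51 81796a 443d36 3f382f 4b453d 635e56 777269 312820 372f28 423d35 2e2720 302923 2e2820 [127 121  62  57  69  94 114  41  48  61  40  42  40]
236 957644 4f453a 49433d 5d5752 5b5651 58534f 57534e 423c37 342d26 38322a 413d36 4b463f 46423a [121  70  68  88  86  84  83  61  46  50  61  70  66]
237 6b6562 67615e 4e4742 69635f 69635f 66605c 58524e 635e57 898479 9c998d 9e9b8f 9f9b90 969287 [102  98  72 100 100  97  83  94 132 152 154 154 145]
238 6c6864 6c6763 5c5750 67625a 6b675d 817e73 7b776c 5e5952 4e4a42 6d6a5f 8a867b 9f9b90 9f9b8f [104 104  87  98 103 125 118  89  74 105 133 154 154]
239 858078 8a877d 9d998d 999488 827f73 777369 4c4840 636056 777369 9e998d 9d9a8d 9f9a8e 9f9b90 [128 134 152 148 126 115  72  95 115 153 153 154 154]
```

View pics/a5.png

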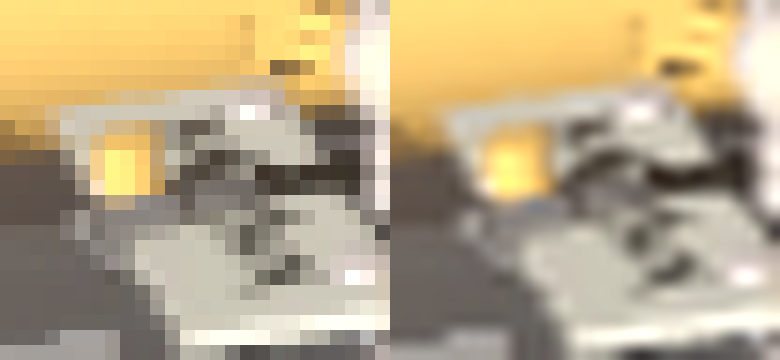

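The view shows the index's dark bar (zoom (255-360,165-190)) meeting the end of the rider's grey tip (190-240,180-205) side by side, perhaps half a millimetre short. I'll nudge 0.5 mm and hold for two seconds.

>>> step_arm(plan=[[0, 0, 0, 0, 0, -0.05, 0.1], [0, 0, 0, 0, 0, -0.05, 0.1], [0, 0, 0, 0, 0, -0.05, 0.1], [0, 0, 0, 0, 0, -0.05, 0.1], [0, 0, 0, 0, 0, -0.05, 0.1], [0, 0, 0, 0, 0, -0.05, 0.1], [0, 0, 0, 0, 0, -0.05, 0.1], [0, 0, 0, 0, 0, -0.05, 0.1], [0, 0, 0, 0, 0, -0.05, 0.1], [0, 0, 0, 0, 0, -0.05, 0.1], [0, 0, 0, 0, 0, -0.05, 0.1], [0, 0, 0, 0, 0, -0.05, 0.1]])

```text
time: 8.15
ee_pos: [500.2, -107.9, 311.3]
ee_rot: [[-0.145, 0.869, 0.473], [0.989, 0.127, 0.069], [-0.0, 0.478, -0.878]]
wrist_force: [-1.0, -5.2, -12.2]
opening: 17.1
grip_force: 58.8
```

>>> step_arm(plan=[[0, 0, 0, 0, 0, 0, 0.1], [0, 0, 0, 0, 0, 0, 0.1], [0, 0, 0, 0, 0, 0, 0.1], [0, 0, 0, 0, 0, 0, 0.1], [0, 0, 0, 0, 0, 0, 0.1], [0, 0, 0, 0, 0, 0, 0.1], [0, 0, 0, 0, 0, 0, 0.1], [0, 0, 0, 0, 0, 0, 0.1], [0, 0, 0, 0, 0, 0, 0.1], [0, 0, 0, 0, 0, 0, 0.1], [0, 0, 0, 0, 0, 0, 0.1], [0, 0, 0, 0, 0, 0, 0.1]])

```text
time: 9.35
ee_pos: [500.2, -107.9, 311.3]
ee_rot: [[-0.145, 0.869, 0.473], [0.989, 0.127, 0.069], [-0.0, 0.478, -0.878]]
wrist_force: [-0.1, -6.3, -11.9]
opening: 17.4
grip_force: 58.8
```

```bash
python3 g.py 8; python3 - <<'E'
from h import *
a,b=[cv2.imread(f"pics/top{k}.png",0) for k in(7,8)]
for r in range(233,239):print(r,b[r,384:397],a[r,388:397])
E
```

```text
9.35 along 39.15322203007155 x -0.02535918317283503 y 0.0073418595741601145 force s -10.010221761895975 [ -0.08002203  -6.2747033  -11.93837569] 17.41241333098672
233 [122 118  89 126 125 133 153 153 155 154 143  77  75] [125 133 153 154 155 154 143  77  76]
234 [128 146 117  75  52  67  99 114 154 154 145  96  49] [ 52  67  99 116 153 154 145  95  48]
235 [127 122  62  55  70  94 114  48  66  60  40  39  39] [ 69  94 114  41  48  61  40  42  40]
236 [121  70  68  88  87  84  83  61  46  50  58  61  66] [86 84 83 61 46 50 61 70 66]
237 [102  97  72 100  99  96  83  94 132 152 153 154 145] [100  97  83  94 132 152 154 154 145]
238 [103 104  87  98 103 125 119  88  74 105 133 154 153] [103 125 118  89  74 105 133 154 154]
```

The index has been held level for over 2 s. Next I'll ease it home.

>>> step_arm(plan=[[0, 0, 0, 0, 0, 0.3, 0.1], [0, 0, 0, 0, 0, 0.7, 0.1], [0, 0, 0, 0, 0, 1.1, 0.1], [0, 0, 0, 0, 0, 1.5, 0.1], [0, 0, 0, 0, 0, 1.9, 0.1], [0, 0, 0, 0, 0, 2.3, 0.1], [0, 0, 0, 0, 0, 2.7, 0.1], [0, 0, 0, 0, 0, 3.1, 0.1], [0, 0, 0, 0, 0, 3.5, 0.1], [0, 0, 0, 0, 0, 3.7, 0.1], [0, 0, 0, 0, 0, 3.9, 0.1], [0, 0, 0, 0, 0, 3.9, 0.1]])

```text
time: 10.6
ee_pos: [518.7, -105.2, 277.2]
ee_rot: [[-0.145, 0.869, 0.473], [0.989, 0.127, 0.069], [-0.0, 0.478, -0.878]]
wrist_force: [-6.2, -6.3, -5.6]
opening: 17.1
grip_force: 60.1
```

>>> step_arm(plan=[[0, 0, 0, 0, 0, 0, 0.1], [0, 0, 0, 0, 0, 0, 0.1], [0, 0, 0, 0, 0, 0, 0.1], [0, 0, 0, 0, 0, 0, 0.1]])

```text
time: 11.0
ee_pos: [518.6, -105.2, 277.3]
ee_rot: [[-0.145, 0.869, 0.473], [0.989, 0.127, 0.069], [-0.0, 0.478, -0.878]]
wrist_force: [-5.7, -5.5, -6.1]
opening: 17.8
grip_force: 60.0
```

```bash
python3 g.py 9; python3 - <<'E'
from h import *
a,b=[cv2.imread(f"pics/top{k}.png",0) for k in(2,9)]
for r in range(229,234):print(r,b[r,384:397],a[r,384:397])
E
```

```text
11.0 along 0.3466486566314211 x -0.006946111036205543 y 0.06675199023649196 force s -2.248549104894048 [-5.70773494 -5.49817114 -6.07659227] 17.818847038458646
229 [151 149 148 147 148 148 143 122 116  91  99 143 185] [150 149 148 147 148 148 144 118  93  91  99 142 184]
230 [152 156 155 124  70  53  55  54  51  53  75 139 176] [151 156 154 124  70  52  65  82  52  52  75 138 176]
231 [158 158 158 146  53  86 134 117  90 116 107 146 180] [157 158 158 145  54  86 154 180 106 116 106 146 176]
232 [124 121  73  75 105 158 160 160 159 150 105 118 170] [124 121  73  75 105 158 159 159 160 150 105 118 170]
233 [127 121  92 130 129 137 157 158 159 159 147  83 111] [126 122  92 130 129 136 158 157 159 158 146  83 111]
```

>>> step_arm(plan=[[0, 0, 0, 0, 0, 0.05, 0.1], [0, 0, 0, 0, 0, 0.05, 0.1], [0, 0, 0, 0, 0, 0.05, 0.1], [0, 0, 0, 0, 0, 0.05, 0.5], [0, 0, 0, 0, 0, 0.05, 1], [0, 0, 0, 0, 0, 0.05, 1], [0, 0, 0, 0, 0, 0.05, 1], [0, 0, 0, 0, 0, 0.05, 1], [0, 0, 0, 0, 0, 0.05, 1], [0, 0, 0, 0, 0, 0.05, 1]])

```text
time: 12.05
ee_pos: [519.6, -105.1, 277.2]
ee_rot: [[-0.145, 0.868, 0.474], [0.989, 0.127, 0.069], [-0.0, 0.479, -0.878]]
wrist_force: [-1.2, -0.7, -0.0]
opening: 85.2
grip_force: 0.0
```

>>> step_arm(plan=[[0, 0, 0, 0, 0, -1.5, 1], [0, 0, 0, 0, 0, -4, 1], [0, 0, 0, 0, 0, -7, 1], [0, 0, 0, 0, 0, -10, 1], [0, 0, 0, 0, 0, -11, 1], [0, 0, 0, 0, 0, -11, 1], [0, 0, 0, 0, 0, -11, 1], [0, 0, 0, 0, 0, -11, 1]])

```text
time: 12.85
ee_pos: [467.4, -112.4, 372.4]
ee_rot: [[-0.145, 0.869, 0.473], [0.989, 0.127, 0.07], [0.001, 0.478, -0.878]]
wrist_force: [0.5, 0.5, -1.1]
opening: 85.3
grip_force: 0.0
```

```bash
python3 g.py 10; python3 - <<'E'
from h import *
a,b=[cv2.imread(f"pics/top{k}.png").astype(int) for k in(1,10)]
d=abs(a-b).max(2);print("changed px in stand/burner/jar/flute:",[(d[y0:y1,x0:x1]>40).sum() for x0,y0,x1,y1 in((374,224,400,248),(290,190,330,235),(465,185,500,205),(110,260,205,410),(395,240,440,268))])
E
```

```text
12.85 along 108.62673330531193 x 0.14114632465492605 y 0.22826456679975315 force s -1.2581388108523892 [ 0.49121706  0.47947093 -1.13069819] 85.25422707175682
changed px in stand/burner/jar/flute: [np.int64(0), np.int64(0), np.int64(0), np.int64(0), np.int64(9)]
```

The scale is home, nothing else moved, and the gripper is clear, so I'm handing in.

```bash
python3 -c "
from plant import sign_off
print(sign_off())"
```

```text
the job is handed in; nothing more can be done
None
```

I drew the scale out to about 39 mm, held it there for over 2 s with its index level with the set pointer as near as the top view shows, eased it home, let go and handed the job in; the pointer's position is my reading at about 7 mm per pixel, so that match is uncertain by 2–3 mm, and the hand-in returned no verdict.

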